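# Tighten the four wing nuts of a glue-up press in cross order

## Robot

A 7-joint arm with a two-finger parallel gripper is mounted at the origin on the work surface. World frame = base frame: x ahead of the robot, y to its left, z up, the work surface at z = 0. Lengths are in m, angles in rad, forces in N, time in s.
With the tool pointing down it reaches from about 0.425 to 1.025 m from the base axis. Payload 9.4 kg.
Tool frame: the origin (TCP) lies at the very end of the fingers, on their centre line; the grasp point (between the pads) lies 19 mm behind it; z points along the fingers, y is the direction in which the jaws open and shut (so a half turn about z gives the same grasp; the last joint's range is limited). The gripper opens to 93 mm and grips with 3 to 60 N. Pads are 15 mm wide; open, the fingers measure 128 mm over their backs; the gripper's body (75 mm by 188 mm) begins 65 mm behind the grasp point.
Start: joints at [1.208, 0.599, -0.003, 1.599, 0.002, 0.943, -0.08], TCP at [0.204, -0.696, 0.219] pointing down, gripper open.
Joint ranges: [-2.57, 2.57], [-0.35, 1.97], [-1.29, 1.29], [0.11, 2.56], [-1.05, 4.19], [0.11, 1.86], [-2.63, 2.63]. Speed limits (rad/s): [2.22, 2.22, 3.01, 3.01, 3.14, 3.14, 3.14].

## Interface

Orientations are given as a unit quaternion [w, x, y, z].
In Python, from cell import arm, grab_frame, order gives the robot as it stands.
- The arm moves only by the shell command python3 -m inch 'ROWS' [OPENING]. ROWS is JSON, a list of rows, each a list of 6 numbers: the shift along the world's x, y, z scaled (see below), then the turn, a rotation vector about the world's x, y, z scaled (see below). A call has exactly 10 rows; each row shifts and turns the commanded pose from where the row before left it; what a row does not reach is not made up. The controller multiplies each number of a shift by 0.05 m and each number of a turn by 0.15 rad. A row lasts 1/10 s, in which the tool goes at most 50 mm and 8.59 degrees, less where a joint would pass 70% of its speed; a pose out of reach is approached as far as the arm can. A call with a number of a shift or a turn outside -1 to 1 is refused whole. A call with a gripper value outside its range is refused whole. OPENING is the opening, from 0 (shut) to 1 (fully open), set as the call begins (- or left out, the last holds). The fingers move at their own pace and stop on an object; the grip force is fixed at half the most. Time passes only in rows, so rows that do not move let the fingers close, or fill a call up. It gives the time, the measured TCP pose, the force and the opening at its end, in the units of the state.
- arm.observe(): the state, without advancing time (a new reading comes with each control period).
- grab_frame(name): name is "scene" or "top"; returns a dict with "frame" (420x560x3 uint8, red, green, blue), "K" (3x3 intrinsics, pixels), "distortion" ([k1, k2, p1, p2, k3] as OpenCV has them; the pictures are not rectified), "extrinsics" (4x4, takes a point from world to camera coordinates). Camera axes: x right, y up, looking along -z (the intrinsics and any distortion apply to the point x, -y, -z); pixel columns grow to the right and rows downward; lengths in m; the calibration is good to about 2 mm. A picture is of the moment at which its call begins. There is no depth.
- order.sign_off(): hands the job in, once; it reports no verdict.
The state is a dict: "clock": time; "joints": joint angles; "dq": joint speeds; "joint_torque": joint torques, N m; "ee_pos": TCP position; "eef_rot": TCP orientation; "force": force on the tool from outside, world axes, zero at the start; "wrist_torque": the same for the moment, N m; "gripper_width": opening from 0.0 (shut) to 1.0 (fully open).
Only numpy, scipy, OpenCV 4.12 (cv2) and the standard library are available. Lean on these libraries where they do the work, as an engineer would, in place of code of your own. Each camera call takes 0.05 s, during which the arm holds its last target.

## Task

Two glued wood slices lie in the screw press on the sloping stand: tighten its four wooden wing nuts clockwise, about half a turn each, until each one comes up hard, so that the upper board sits home and even on its four distance sleeves. Go crosswise: finish one nut, then the one diagonally opposite, then the third and the last, starting with whichever you like. Leave the things lying around the press where they are and let go of the press at the end.

Things in the scene. Friction and masses are not known exactly. Their poses are not given: they have to be found in the camera images.
- press: Plywood glue press on a wooden stand that slopes up away from the robot at 28 degrees, fixed. Lower board 246 x 290 x 24 mm, glued wood slices on it. Origin: centre of that board's underside; x up the slope, y across to the left, z square out of the slope (28 degrees from vertical, leaning to the robot): the four screws run along it.
- board: Upper board of the press, plywood 246 x 290 x 22 mm, with a cleat 30 x 240 x 14 mm across its middle; z square out of its face; origin off-centre on its underside. It starts 3 mm clear of the four distance sleeves (tubes round the screws), top face 91 mm above the press origin, 88 mm when home. Each nut pushes down its own corner.
- nut_nl_grip (a point): Centre of the near left (robot's side, +y in the press frame) wing nut's wings, on its screw's axis, at (-80, 100) mm in the press frame, 116 mm out along its z (2 to 3 mm less when home). x along the wings, z out along the screw. Wooden bar 92 mm long, round ends, 36 mm across its flat sides (grip these, closing along y), 30 mm high, on a foot 44 mm wide, 9 mm high, standing on the board. The screw, 20 mm thick, sticks out 17 to 21 mm above.
- nut_nr_grip (a point): Centre of the near right (robot's side, -y) wing nut's wings, on its screw's axis, at (-80, -100) mm in the press frame; the four nuts are alike.
- nut_fl_grip (a point): Centre of the far left (+x, +y in the press frame) wing nut's wings, on its screw's axis, at (80, 100) mm in the press frame; the four nuts are alike.
- nut_fr_grip (a point): Centre of the far right (+x, -y) wing nut's wings, on its screw's axis, at (80, -100) mm in the press frame; the four nuts are alike.
- nut_nl (a joint): Turn of the near left nut, rad, grows clockwise seen from above, tightening (6 mm a turn). Starts between -0.15 and 0.15; comes up hard, each nut at its own place between 2.9 and 3.4, when its corner of the board sits on its sleeve: feel for it. Takes 0.15 to 0.22 N m to turn; at the hard stop the torque climbs steeply, 0.45 N m is ample. Stays where it is left.
- nut_nr (a joint): Turn of the near right nut, rad, grows clockwise seen from above, tightening (6 mm a turn); as the first.
- nut_fl (a joint): Turn of the far left nut, rad, grows clockwise seen from above, tightening (6 mm a turn); as the first.
- nut_fr (a joint): Turn of the far right nut, rad, grows clockwise seen from above, tightening (6 mm a turn); as the first.
- glue_bottle_mid (a point): White glue bottle, 62 mm wide, 178 mm tall, standing left of the press; point half-way up.
- hammer: Hammer, about 270 mm, lying right of the press.
- loose_slice: Single wood slice, 116 mm wide, 22 mm thick, lying left of the press; origin under its centre.
- spare_nut: A spare wing nut like the four others, lying loose on the table in front of the press; origin under its centre. Not to be used.
- spare_sleeve: A spare distance sleeve, wooden tube 38 mm wide, 42 mm tall, standing loose on the table; origin under its centre.
- brush: Flat brush, 190 mm, lying right of the press, beyond the hammer.

How it is judged:
By the outcome, as a careful person would: the job done as asked, in the order asked, and still so for the second after the job is handed in, with the robot touching nothing.
It also fails if it takes over 72 s, if anything falls off the work surface, if the arm or the gripper's body presses on something with over 40 N, if the wrist force passes 120 N, or if a joint passes its speed limit or range.

## Working session

There is one attempt and no reset: what is moved stays moved. The work goes in short steps, Python scripts to look and compute and a shell command to move; the robot and the scene stay as the last step left them, time stands still between calls to the robot, and variables do not carry over. Pictures are saved under pics/ and viewed, and the job is handed in when it is done.

```bash
ls; mkdir -p pics
python3 - <<'E'
from cell import arm, grab_frame
import cv2
print(arm.observe())
for n in("scene","top"):
    f=grab_frame(n); cv2.imwrite(f"pics/{n}0.png",f["frame"][:,:,::-1]); print(n,f["K"],f["distortion"],f["extrinsics"])
E
```

```text
pics
{'clock': 0.0, 'joints': array([ 1.20832035,  0.60014183, -0.00254452,  1.60010389,  0.00180795,
        0.94291146, -0.07980918]), 'dq': array([ 0.00040052,  0.00034331, -0.00101733,  0.0001274 , -0.00081559,
       -0.00032546,  0.00052313]), 'joint_torque': array([-2.85338647e-04, -7.65073371e+01,  1.49622224e+00, -2.52349216e+01,
       -5.25550533e-02,  1.71001721e-02,  1.78537020e-04]), 'ee_pos': array([ 0.20422507, -0.69514012,  0.21775717]), 'eef_rot': array([-7.59142645e-04,  9.89804649e-01,  1.42429447e-01, -1.84451865e-04]), 'force': array([-0.44217531, -0.27008303, -0.33921013]), 'wrist_torque': array([ 0.03736444, -0.01008385,  0.02331665]), 'gripper_width': 1.0001196853751282}
scene [[520.51682321   0.         278.08135697]
 [  0.         520.51682321 204.55651089]
 [  0.           0.           1.        ]] [-0.02982236  0.          0.          0.          0.        ] [[-0.44204586  0.89698753 -0.00297064  0.22708985]
 [-0.49386136 -0.24061331  0.83558733  0.14587818]
 [ 0.74879664  0.37083501  0.5493496  -1.55382174]
 [ 0.          0.          0.          1.        ]]
top [[397.9763469    0.         274.558173  ]
 [  0.         397.9763469  210.55042327]
 [  0.           0.           1.        ]] [0.01024738 0.         0.         0.         0.        ] [[ 0.00495541 -0.99977897 -0.02043191  0.03621677]
 [ 0.99270226  0.0024564   0.12056609 -0.59641877]
 [-0.12048925 -0.02088026  0.99249502 -1.00928131]
 [ 0.          0.          0.          1.        ]]
```

View pics/scene0.png

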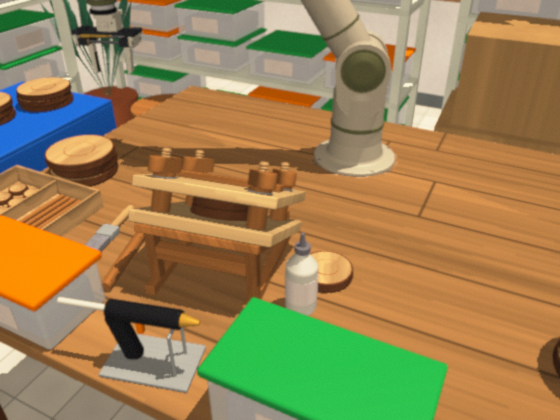

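View pics/top0.png

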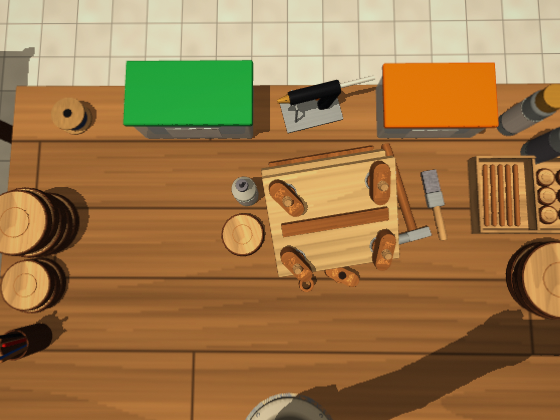

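```bash
python3 -c "
import cv2
a=cv2.imread('pics/top0.png')[40:320,150:430];cv2.imwrite('pics/topz.png',cv2.resize(a,None,fx=2.8,fy=2.14,interpolation=2)[:600] if 0 else cv2.resize(a,(600,600),interpolation=2))"
```

```text
(no output)
```

View pics/topz.png

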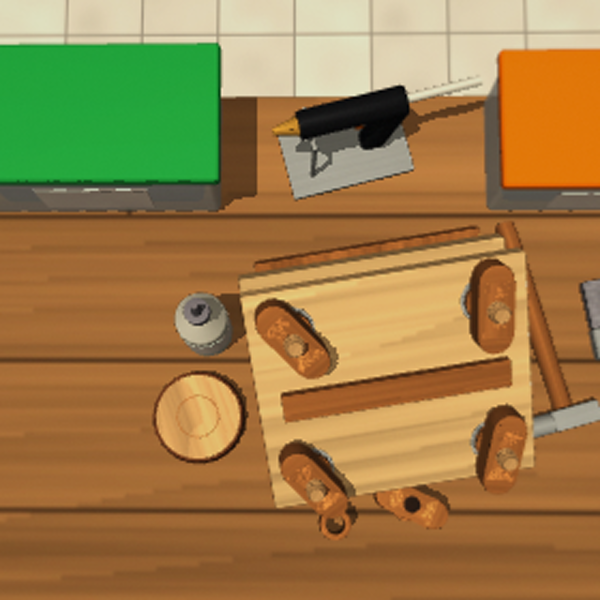

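```bash
python3 -c "
import cv2
t=cv2.imread('pics/top0.png')
cv2.imwrite('pics/tz1.png',cv2.resize(t[140:220,255:410],None,fx=5,fy=5,interpolation=2))
cv2.imwrite('pics/tz2.png',cv2.resize(t[215:300,255:410],None,fx=5,fy=5,interpolation=2))
s=cv2.imread('pics/scene0.png')
cv2.imwrite('pics/sz.png',cv2.resize(s[140:260,120:310],None,fx=4,fy=4,interpolation=2))"
```

```text
(no output)
```

View pics/tz1.png

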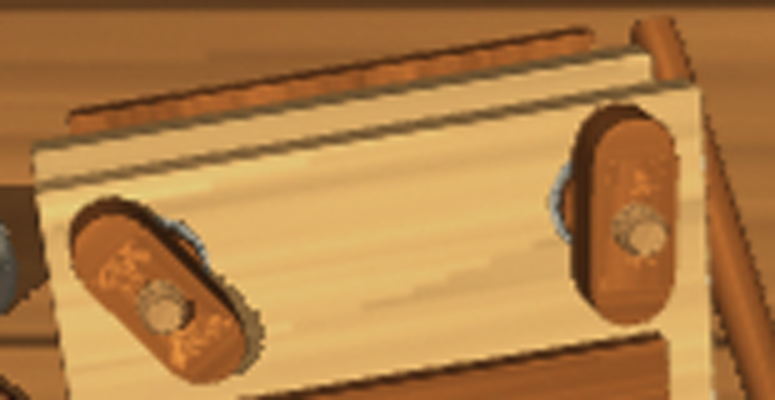

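View pics/tz2.png

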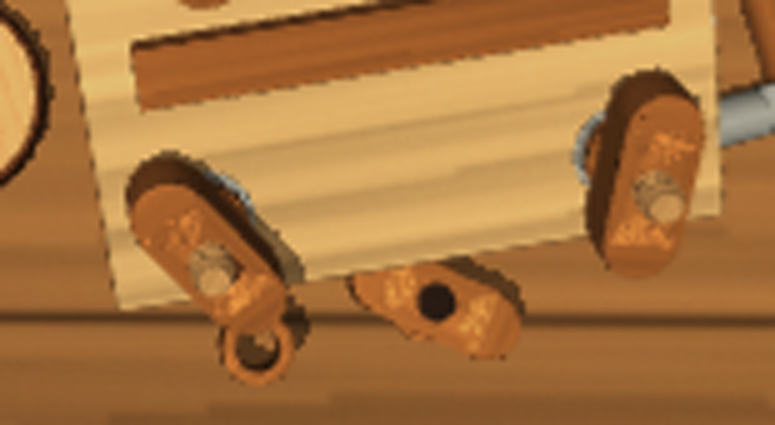

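View pics/sz.png

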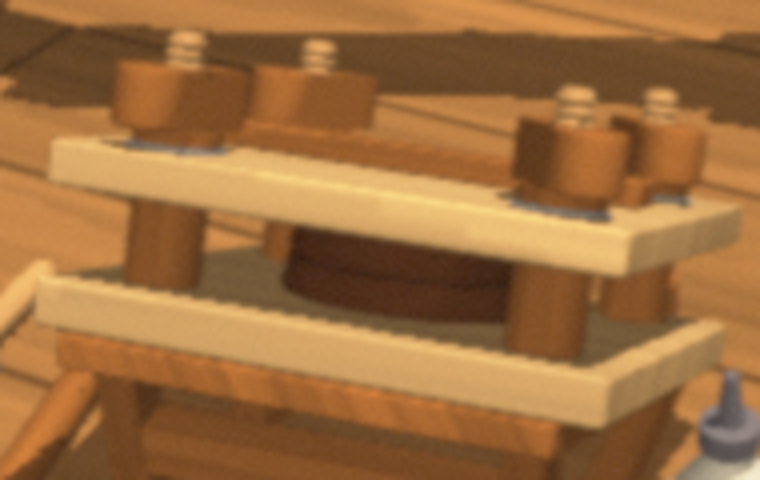

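```bash
cat > h.py <<'E'
import numpy as np, cv2
from scipy.spatial.transform import Rotation as R
from scipy.optimize import least_squares
def proj(f,P):
    E=f["extrinsics"]; p=np.atleast_2d(P)@E[:3,:3].T+E[:3,3]; p=p*[1,-1,-1]
    return cv2.projectPoints(p.reshape(-1,1,3),np.zeros(3),np.zeros(3),f["K"],f["distortion"])[0].reshape(-1,2)
def press(v): # x,y,z,yaw -> R,t
    return R.from_euler('z',v[3])*R.from_euler('y',-np.radians(28)), np.array(v[:3])
def w(v,P):
    r,t=press(v); return r.apply(P)+t
E
python3 - <<'E'
from h import *
from cell import grab_frame
ft=grab_frame("top");fs=grab_frame("scene")
T=[((123,145,91),(263,177.4)),((123,-145,91),(394.6,157.6)),((-123,-145,91),(399,257.4)),((-123,145,91),(279.4,276.6)),((123,145,24),(262,169.6)),((123,-145,24),(385,150.4)),
((80,100,'s'),(289,203.2)),((80,-100,'s'),(384.6,187.6)),((-80,-100,'s'),(388.4,256.6)),((-80,100,'s'),(299.4,270.6))]
S=[((123,-145,91),(133,175)),((123,145,91),(277.5,199.25)),((-123,145,91),(305,191.75)),((123,145,0),(271.25,246.25)),((123,145,24),(272,235.5)),((123,-145,24),(130,208.75)),((-123,145,24),(301.25,221.25))]
def res(v):
    o=[]
    for f,L in((ft,T),(fs,S)):
        P=np.array([[a,b,v[4]*1e3 if c=='s' else c] for (a,b,c),_ in L])/1e3
        o.append(proj(f,w(v,P))-np.array([u for _,u in L]))
    return np.vstack(o).ravel()
s=least_squares(res,[.6,0,.15,.15,.15],loss='soft_l1')
print(s.x.round(4)); print(res(s.x).reshape(-1,2).round(1)); np.save('v.npy',s.x)
for n,a,b in(('nl',-80,100),('nr',-80,-100),('fl',80,100),('fr',80,-100)): print(n,w(s.x,np.array([a,b,116])/1e3).round(4))
# fitting wing ends: nut angle
E
```

```text
[ 0.5999 -0.0923  0.097   0.1646  0.151 ]
[[-1.   1.2]
 [ 0.9 -0.7]
 [ 0.8  0.4]
 [-0.6  0.7]
 [-0.8  0.9]
 [ 0.6 -0.1]
 [-1.1  0. ]
 [-0.  -0. ]
 [-0.1 -0.1]
 [-1.4  0.5]
 [-1.2  0.1]
 [-0.5 -0.8]
 [ 0.6 -0.1]
 [-1.   2.3]
 [ 0.1 -0.1]
 [-1.7  0.9]
 [ 0.2 -0.1]]
nl [ 0.4601 -0.0142  0.1619]
nr [ 0.4929 -0.2114  0.1619]
fl [0.5995 0.009  0.237 ]
fr [ 0.6323 -0.1883  0.237 ]
```

Run:
```python
from h import *
from cell import grab_frame
v=np.load('v.npy'); ft=grab_frame("top"); fs=grab_frame("scene")
N=dict(fl=((80,100),(272,186),(301,215.6)),fr=((80,-100),(384,163.6),(380,205)),nl=((-80,100),(283,254),(312,278)),nr=((-80,-100),(389,233.4),(380,270)))
im=ft["frame"][:,:,::-1].copy();th={}
big=cv2.resize(im[140:300,255:410],None,fx=5,fy=3.75 if 0 else 5,interpolation=2)[:,:]
for k,(c,a,b) in N.items():
    c=np.array([*c,131.])
    ends=lambda t:proj(ft,w(v,np.array([c+46*np.array([np.cos(t),np.sin(t),0]),c-46*np.array([np.cos(t),np.sin(t),0])])/1e3))
    s=least_squares(lambda t:(ends(t[0])-np.array([a,b])).ravel(),[.3]);th[k]=s.x[0]
    print(k,np.degrees(s.x[0]).round(1),(ends(s.x[0])-np.array([a,b])).round(1).tolist())
    t=s.x[0]
    for z,col in((131,(255,0,0)),(101,(0,255,0))):
        x=np.r_[np.linspace(-1,1,2)];phi=np.linspace(-np.pi/2,np.pi/2,12)
        o=np.r_[np.c_[28+18*np.cos(phi),18*np.sin(phi)],np.c_[-28-18*np.cos(phi),-18*np.sin(phi)]]
        rr=np.array([[np.cos(t),-np.sin(t)],[np.sin(t),np.cos(t)]])
        P=np.c_[o@rr.T+c[:2],np.full(len(o),z)]/1e3
        p=(proj(ft,w(v,P))-[255,140])*5+2
        cv2.polylines(big,[p.astype(np.int32)],True,col,1)
cv2.imwrite('pics/ov.png',cv2.resize(big,(580,600)));np.save('th.npy',[th[k] for k in('nl','nr','fl','fr')])
```

```text
fl 34.1 [[0.2, -1.2], [0.5, -0.8]]
fr -8.4 [[-0.4, -0.4], [-0.4, 0.4]]
nl 37.9 [[-0.8, 0.4], [-0.6, 0.6]]
nr -15.7 [[1.0, 0.2], [1.0, 0.5]]
```

View pics/ov.png

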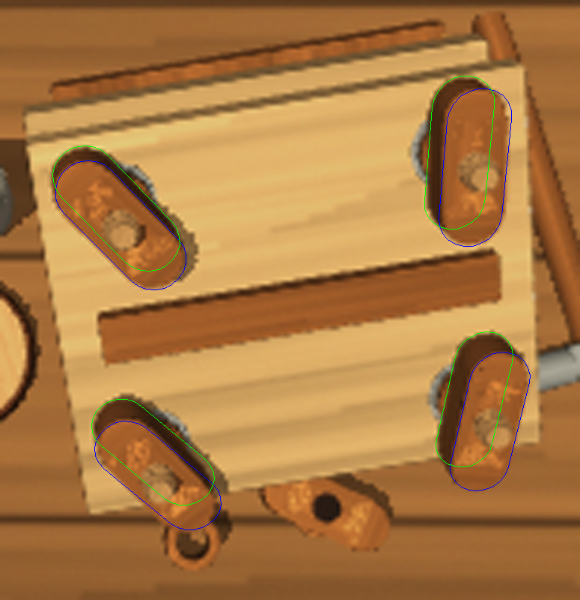

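```bash
cat > go.py <<'E'
import sys
from h import *
from cell import arm
v=np.load('v.npy'); K=['nl','nr','fl','fr']; C=dict(nl=(-80,100),nr=(-80,-100),fl=(80,100),fr=(80,-100))
th=dict(zip(K,np.load('th.npy')))
def state():
    s=arm.observe(); q=s['eef_rot']; return s,np.array(s['ee_pos']),R.from_quat([q[1],q[2],q[3],q[0]])
def target(n,h,turn=0,off=(0,0)):
    # tool y at th+90deg (CW turn subtracts), z=-press z ; h mm of TCP
    r,t=press(v); a=th[n]+np.pi/2-turn
    y=np.array([np.cos(a),np.sin(a),0]);z=np.array([0,0,-1.]);x=np.cross(y,z)
    return r.apply(np.array([C[n][0]+off[0],C[n][1]+off[1],h])/1e3)+t, r*R.from_matrix(np.c_[x,y,z])
def rep():
    s,p,q=state(); r,t=press(v); pp=r.inv().apply(p-t)*1e3
    f=r.inv().apply(s['force']);m=r.inv().apply(s['wrist_torque'])
    Y=(r.inv()*q).as_matrix()
    print('t',round(s['clock'],2),'press-xyz mm',pp.round(1),'tool y deg',np.degrees(np.arctan2(Y[1,1],Y[0,1])).round(1),'tilt',np.degrees(np.arccos(-Y[2,2])).round(1),'F',f.round(1),'M',m.round(2),'w',round(s['gripper_width'],3),'q',np.round(s['joints'],2))
if __name__=='__main__':
    rep()
    if len(sys.argv)>1:
        n=sys.argv[1];h=float(sys.argv[2]);turn=float(sys.argv[3]);k=int(sys.argv[4])
        s,p,q=state();P,Q=target(n,h,turn)
        rv=(Q*q.inv()).as_rotvec()
        print('d',(P-p).round(4),'rot',rv.round(3)); print('row',np.r_[(P-p)/.05/k,rv/.15/k].round(3).tolist())
E
python3 go.py nr 165 0 20
```

```text
t 0.3 press-xyz mm [-374.8 -530.2  336.7] tool y deg -83.9 tilt 28.0 F [-0.7 -1.3  0.2] M [ 0.01 -0.06 -0.02] w 0.998 q [ 1.21  0.6  -0.    1.6   0.    0.94 -0.08]
d [ 0.2659  0.4803 -0.0132] rot [-0.636 -0.241  2.674]
row [0.266, 0.48, -0.013, -0.212, -0.08, 0.891]
```

```bash
python3 -m inch '[[0.266,0.48,0,-0.212,-0.08,0.891],[0.266,0.48,0,-0.212,-0.08,0.891],[0.266,0.48,0,-0.212,-0.08,0.891],[0.266,0.48,0,-0.212,-0.08,0.891],[0.266,0.48,0,-0.212,-0.08,0.891],[0.266,0.48,0,-0.212,-0.08,0.891],[0.266,0.48,0,-0.212,-0.08,0.891],[0.266,0.48,0,-0.212,-0.08,0.891],[0.266,0.48,0,-0.212,-0.08,0.891],[0.266,0.48,0,-0.212,-0.08,0.891]]' 1; python3 go.py nr 165 0 10
```

```text
clock: 1.3
ee_pos: [0.3378, -0.4545, 0.2189]
eef_rot: [0.154, 0.674, 0.722, 0.034]
force: [0.8, -0.1, 0.0]
gripper_width: 0.999
t 1.3 press-xyz mm [-223.5 -314.3  256.9] tool y deg -4.1 tilt 18.0 F [ 0.7 -0.2 -0.3] M [ 0.13  0.12 -0.1 ] w 0.999 q [ 1.28  0.36 -0.49  2.16  0.21  0.36  0.72]
d [ 0.1324  0.2392 -0.0138] rot [-0.316 -0.119  1.332]
row [0.265, 0.478, -0.028, -0.211, -0.08, 0.888]
```

```bash
python3 -m inch '[[0.265,0.478,-0.028,-0.211,-0.08,0.888],[0.265,0.478,-0.028,-0.211,-0.08,0.888],[0.265,0.478,-0.028,-0.211,-0.08,0.888],[0.265,0.478,-0.028,-0.211,-0.08,0.888],[0.265,0.478,-0.028,-0.211,-0.08,0.888],[0.265,0.478,-0.028,-0.211,-0.08,0.888],[0.265,0.478,-0.028,-0.211,-0.08,0.888],[0.265,0.478,-0.028,-0.211,-0.08,0.888],[0.265,0.478,-0.028,-0.211,-0.08,0.888],[0.265,0.478,-0.028,-0.211,-0.08,0.888]]' 1; python3 go.py nr 103 0 10
```

```text
clock: 2.3
ee_pos: [0.4701, -0.2158, 0.2047]
eef_rot: [0.236, 0.053, 0.969, 0.052]
force: [0.5, -0.7, -0.3]
gripper_width: 0.996
t 2.3 press-xyz mm [ -80.4 -100.6  164.7] tool y deg 74.3 tilt 0.0 F [ 0.2 -0.8 -0.4] M [-0.    0.33 -0.02] w 0.996 q [ 1.21  0.43 -0.91  2.34  0.61  0.13  1.29]
d [ 0.0288  0.0054 -0.0543] rot [0. 0. 0.]
row [0.058, 0.011, -0.109, 0.0, 0.0, 0.0]
```

```bash
cat > snap.py <<'E'
import sys,cv2,numpy as np
from cell import grab_frame
a=grab_frame("top")["frame"][130:310,240:430,::-1];b=grab_frame("scene")["frame"][100:270,110:320,::-1]
a=cv2.resize(a,(400,379),interpolation=2);b=cv2.resize(b,(400,324),interpolation=2)
o=np.zeros((379,800,3),np.uint8);o[:,:400]=a;o[:324,400:]=b;cv2.imwrite('pics/'+sys.argv[1]+'.png',o)
E
python3 snap.py a1
```

```text
(no output)
```

View pics/a1.png

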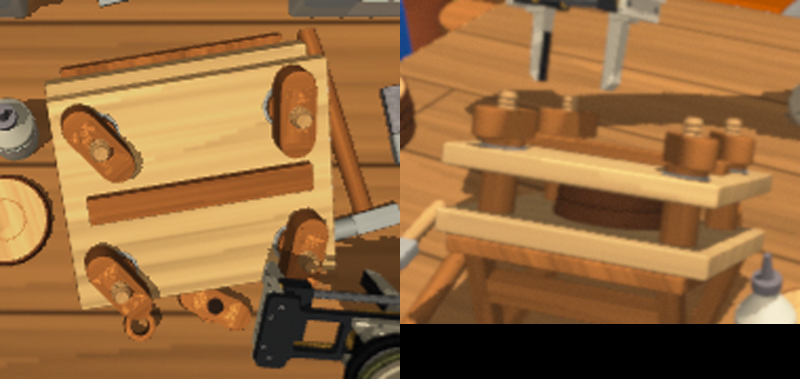

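```bash
python3 -m inch '[[0.07,0.013,-0.135,0,0,0],[0.07,0.013,-0.135,0,0,0],[0.07,0.013,-0.135,0,0,0],[0.07,0.013,-0.135,0,0,0],[0.07,0.013,-0.135,0,0,0],[0.07,0.013,-0.135,0,0,0],[0.07,0.013,-0.135,0,0,0],[0.07,0.013,-0.135,0,0,0],[0,0,0,0,0,0],[0,0,0,0,0,0]]' 1; python3 go.py nr 103 0 10
```

```text
clock: 3.4
ee_pos: [0.4975, -0.212, 0.1505]
eef_rot: [0.236, 0.057, 0.969, 0.053]
force: [0.5, -0.1, -1.0]
gripper_width: 1.0
t 3.4 press-xyz mm [ -81.5 -101.2  103.9] tool y deg 73.9 tilt 0.1 F [-0.1 -0.2 -1.2] M [ 0.03  0.31 -0.04] w 1.0 q [ 1.12  0.58 -0.92  2.35  1.71  0.2   0.18]
d [ 0.0015  0.0015 -0.0001] rot [-0.002 -0.001  0.007]
row [0.003, 0.003, -0.0, -0.001, -0.001, 0.005]
```

```bash
python3 -m inch '[[0.003,0.003,0,0,0,0],[0,0,0,0,0,0],[0,0,0,0,0,0],[0,0,0,0,0,0],[0,0,0,0,0,0],[0,0,0,0,0,0],[0,0,0,0,0,0],[0,0,0,0,0,0],[0,0,0,0,0,0],[0,0,0,0,0,0]]' 0; python3 go.py nr 102.5 1.0 8
```

```text
clock: 4.4
ee_pos: [0.4983, -0.2092, 0.1508]
eef_rot: [0.236, 0.054, 0.969, 0.054]
force: [0.7, 4.4, 1.4]
gripper_width: 0.448
t 4.4 press-xyz mm [-80.2 -98.6 103.6] tool y deg 74.1 tilt 0.2 F [1.9 4.2 0.5] M [ 1.16 -0.02 -0.01] w 0.448 q [ 1.12  0.58 -0.92  2.35  1.71  0.2   0.18]
d [ 0.0009 -0.0013 -0.0009] rot [ 0.46   0.079 -0.881]
row [0.002, -0.003, -0.002, 0.383, 0.066, -0.734]
```

```bash
python3 -m inch '[[0,0,0,0,0,0],[0,0,0,0,0,0],[0,0,0,0,0,0],[0,0,0,0,0,0],[0,0,0,0,0,0],[0,0,0,0,0,0],[0,0,0,0,0,0],[0,0,0,0,0,0],[0,0,0,0,0,0],[0,0,0,0,0,0]]' 0; python3 go.py; python3 snap.py a2
```

```text
clock: 5.4
ee_pos: [0.4983, -0.2092, 0.1509]
eef_rot: [0.236, 0.054, 0.969, 0.054]
force: [0.8, 5.0, 0.9]
gripper_width: 0.448
t 5.4 press-xyz mm [-80.2 -98.6 103.6] tool y deg 74.1 tilt 0.2 F [1.9 4.9 0.1] M [ 1.14 -0.09 -0.03] w 0.448 q [ 1.12  0.58 -0.92  2.35  1.71  0.2   0.18]
```

View pics/a2.png

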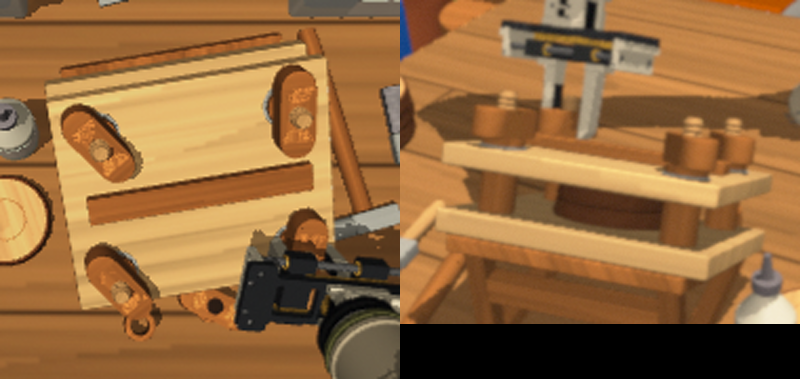

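```bash
python3 -m inch '[[0,0,0,0,0,0],[0,0,0,0,0,0],[0,0,0,0,0,0],[-0.021,-0.003,0.04,0,0,0],[-0.021,-0.003,0.04,0,0,0],[0,0,0,0,0,0],[0,0,0,0,0,0],[0,0,0,0,0,0],[0,0,0,0,0,0],[0,0,0,0,0,0]]' 0.6; python3 go.py nr 108 0 1;python3 -m inch '[[0,0,0,0,0,0],[0,0,0,0,0,0],[0,0,0,0,0,0],[0,0,0,0,0,0],[0,0,0,0,0,0],[0,0,0,0,0,0],[0,0,0,0,0,0],[0,0,0,0,0,0],[0,0,0,0,0,0],[0,0,0,0,0,0]]' 0; python3 go.py
```

```text
clock: 6.5
ee_pos: [0.4959, -0.2115, 0.1546]
eef_rot: [0.236, 0.055, 0.969, 0.053]
force: [-0.6, 0.2, -0.4]
gripper_width: 0.599
t 6.5 press-xyz mm [ -80.8 -100.6  108.1] tool y deg 74.0 tilt 0.1 F [-0.7  0.2 -0.1] M [0.06 0.35 0.01] w 0.599 q [ 1.12  0.56 -0.91  2.35  1.68  0.18  0.21]
d [0.0007 0.0007 0.0003] rot [-0.001 -0.     0.005]
row [0.014, 0.014, 0.005, -0.009, -0.002, 0.035]
clock: 7.5
ee_pos: [0.4962, -0.2094, 0.1548]
eef_rot: [0.236, 0.054, 0.969, 0.054]
force: [-0.0, 5.9, 0.6]
gripper_width: 0.387
t 7.5 press-xyz mm [-80.2 -98.6 108.1] tool y deg 74.1 tilt 0.1 F [1.1 5.8 0. ] M [1.09 0.03 0.05] w 0.387 q [ 1.12  0.56 -0.91  2.35  1.68  0.18  0.21]
```

```bash
python3 -m inch '[[-0.006,0.039,-0.002,0.2,0.033,-0.38],[0.001,0,-0.002,0.37,0.062,-0.706],[0.001,0,-0.002,0.37,0.062,-0.706],[0.001,0,-0.002,0.37,0.062,-0.706],[0.001,0,-0.002,0.37,0.062,-0.706],[0.001,0,-0.002,0.37,0.062,-0.706],[0.001,0,-0.002,0.37,0.062,-0.706],[0.001,0,-0.002,0.37,0.062,-0.706],[0.001,0,-0.002,0.37,0.062,-0.706],[0.001,0,-0.002,0.37,0.062,-0.706]]' 0; python3 go.py nr 105 2.4 10
```

```text
clock: 8.5
ee_pos: [0.4971, -0.2085, 0.1544]
eef_rot: [0.169, 0.572, 0.784, 0.173]
force: [0.9, 2.6, 3.8]
gripper_width: 0.385
t 8.5 press-xyz mm [-79.4 -97.8 107.2] tool y deg 8.3 tilt 0.1 F [2.9 2.4 2.7] M [ 0.54 -0.67  0.2 ] w 0.385 q [ 1.24  0.65 -1.12  2.34  1.59  0.35 -0.85]
d [ 0.0009 -0.0021 -0.0023] rot [ 0.577  0.097 -1.102]
row [0.002, -0.004, -0.005, 0.385, 0.065, -0.735]
```

```bash
python3 -m inch '[[0.001,0,-0.002,0.37,0.062,-0.706],[0.001,0,-0.002,0.37,0.062,-0.706],[0.001,0,-0.002,0.37,0.062,-0.706],[0.001,0,-0.002,0.37,0.062,-0.706],[0.001,0,-0.002,0.37,0.062,-0.706],[0.001,0,-0.002,0.37,0.062,-0.706],[0.001,0,-0.002,0.37,0.062,-0.706],[0.001,0,-0.002,0.37,0.062,-0.706],[0.001,0,-0.002,0.37,0.062,-0.706],[0.001,0,-0.002,0.37,0.062,-0.706]]' 0; python3 go.py nr 105 3.2 10
```

```text
clock: 9.5
ee_pos: [0.4985, -0.2089, 0.154]
eef_rot: [0.041, 0.914, 0.324, 0.239]
force: [1.3, 0.1, 7.2]
gripper_width: 0.384
t 9.5 press-xyz mm [-78.5 -98.4 106.3] tool y deg -60.4 tilt 0.2 F [ 4.5 -0.1  5.7] M [ 0.2  -0.83  0.19] w 0.384 q [ 1.28  0.71 -1.21  2.34  1.57  0.43 -2.03]
d [-0.0005 -0.0017 -0.0019] rot [ 0.391  0.068 -0.75 ]
row [-0.001, -0.003, -0.004, 0.261, 0.045, -0.5]
```

```bash
python3 -m inch '[[0.003,0,-0.006,0.173,0.029,-0.33],[0.003,0,-0.006,0.173,0.029,-0.33],[0.001,0,-0.002,0.173,0.029,-0.33],[0.001,0,-0.002,0.173,0.029,-0.33],[0.001,0,-0.002,0.173,0.029,-0.33],[0.001,0,-0.002,0.173,0.029,-0.33],[0.001,0,-0.002,0.173,0.029,-0.33],[0.001,0,-0.002,0.173,0.029,-0.33],[0,0,0,0,0,0],[0,0,0,0,0,0]]' 0; python3 go.py nr 105 3.2 10
```

```text
clock: 10.5
ee_pos: [0.4989, -0.2093, 0.1533]
eef_rot: [-0.012, 0.963, 0.115, 0.243]
force: [-6.7, -2.2, 21.1]
gripper_width: 0.385
t 10.5 press-xyz mm [-78.5 -98.9 105.5] tool y deg -85.8 tilt 0.2 F [ 3.7 -1.  21.9] M [ 0.26 -0.61 -0.08] w 0.385 q [ 1.29  0.72 -1.23  2.34  1.57  0.45 -2.47]
d [-0.0009 -0.0013 -0.0012] rot [ 0.186  0.034 -0.358]
row [-0.002, -0.003, -0.002, 0.124, 0.023, -0.238]
```

```bash
python3 -m inch '[[0,0,0,0,0,0],[0,0,0,0,0,0],[0,0,0,0,0,0],[-0.074,-0.012,0.141,0,0,0],[-0.074,-0.012,0.141,0,0,0],[-0.074,-0.012,0.141,0,0,0],[-0.074,-0.012,0.141,0,0,0],[0,0,0,-0.454,-0.075,0.865],[0,0,0,-0.454,-0.075,0.865],[0,0,0,-0.454,-0.075,0.865]]' 0.8; python3 go.py;  python3 -m inch '[[0,0,0,-0.454,-0.075,0.865],[0,0,0,-0.454,-0.075,0.865],[0,0,0,-0.454,-0.075,0.865],[0,0,0,-0.454,-0.075,0.865],[0,0,0,-0.454,-0.075,0.865],[0,0,0,-0.454,-0.075,0.865],[0,0,0,-0.454,-0.075,0.865],[0,0,0,-0.454,-0.075,0.865],[0,0,0,-0.454,-0.075,0.865],[0,0,0,-0.454,-0.075,0.865]]' 0.8; python3 go.py nr 105.5 -0.35 10
```

```text
clock: 11.5
ee_pos: [0.4822, -0.2121, 0.1794]
eef_rot: [0.042, 0.915, 0.325, 0.237]
force: [0.1, -1.0, -0.7]
gripper_width: 0.8
t 11.5 press-xyz mm [-81.2 -98.9 136.5] tool y deg -60.3 tilt 0.2 F [-0.4 -1.  -0.6] M [-0.02  0.44 -0.  ] w 0.8 q [ 1.35  0.65 -1.25  2.34  1.39  0.4  -1.85]
clock: 12.5
ee_pos: [0.4822, -0.212, 0.1794]
eef_rot: [0.191, 0.461, 0.854, 0.147]
force: [-0.2, 0.5, -0.7]
gripper_width: 0.8
t 12.5 press-xyz mm [-81.2 -98.8 136.4] tool y deg 23.9 tilt 0.2 F [-0.4  0.5 -0.5] M [-0.08  0.34  0.01] w 0.8 q [ 1.35  0.66 -1.27  2.34  1.41  0.41 -0.4 ]
d [ 0.0156  0.0013 -0.0268] rot [-0.567 -0.095  1.088]
row [0.031, 0.003, -0.054, -0.378, -0.063, 0.725]
```

```bash
python3 -m inch '[[0,0,0,-0.42,-0.07,0.806],[0,0,0,-0.42,-0.07,0.806],[0,0,0,-0.42,-0.07,0.806],[0,0,0,-0.42,-0.07,0.806],[0,0,0,-0.42,-0.07,0.806],[0,0,0,-0.42,-0.07,0.806],[0.08,0.013,-0.13,-0.42,-0.07,0.806],[0.08,0.013,-0.13,-0.42,-0.07,0.806],[0.08,0.013,-0.13,-0.42,-0.07,0.806],[0.078,0.013,-0.13,0,0,0]]' 0.8; python3 go.py nr 105.5 -0.35 10;  python3 -m inch '[[0,0,0,0,0,0],[0,0,0,0,0,0],[0,0,0,0,0,0],[0,0,0,0,0,0],[0,0,0,0,0,0],[0,0,0,0,0,0],[0,0,0,0,0,0],[0,0,0,0,0,0],[0,0,0,0,0,0],[0,0,0,0,0,0]]' 0; python3 go.py nr 105.5 -0.35 10
```

```text
clock: 13.5
ee_pos: [0.4983, -0.2094, 0.1531]
eef_rot: [0.242, -0.116, 0.963, 0.011]
force: [0.0, 0.3, 0.2]
gripper_width: 0.806
t 13.5 press-xyz mm [-79.1 -98.9 105.6] tool y deg 94.3 tilt 0.0 F [0.2 0.3 0.1] M [ 0.05  0.28 -0.03] w 0.806 q [ 1.29  0.72 -1.24  2.34  1.57  0.45  0.68]
d [-0.0005 -0.0012 -0.0005] rot [-0.001 -0.     0.001]
row [-0.001, -0.002, -0.001, -0.0, -0.0, 0.001]
clock: 14.5
ee_pos: [0.4982, -0.2095, 0.1537]
eef_rot: [0.242, -0.114, 0.964, 0.011]
force: [-2.2, -1.8, 4.0]
gripper_width: 0.385
t 14.5 press-xyz mm [-78.9 -98.9 106.1] tool y deg 94.1 tilt 0.0 F [-0.3 -1.5  4.6] M [-0.02  0.55  0.12] w 0.385 q [ 1.29  0.72 -1.24  2.34  1.57  0.45  0.67]
d [-0.0005 -0.0011 -0.0011] rot [-0.002 -0.     0.005]
row [-0.001, -0.002, -0.002, -0.002, -0.0, 0.003]
```

```bash
python3 -m inch '[[0,0,0,0.093,0.015,-0.177],[0,0,0,0.093,0.015,-0.177],[0,0,0,0.093,0.015,-0.177],[0,0,0,0.093,0.015,-0.177],[0,0,0,0.093,0.015,-0.177],[0,0,0,0.093,0.015,-0.177],[0,0,0,0.093,0.015,-0.177],[0,0,0,0.093,0.015,-0.177],[0,0,0,0.093,0.015,-0.177],[0,0,0,0.093,0.015,-0.177]]' 0; python3 go.py nr 105.5 0 10
```

```text
clock: 15.5
ee_pos: [0.4983, -0.2096, 0.1536]
eef_rot: [0.238, 0.032, 0.97, 0.047]
force: [-1.4, -2.5, 2.4]
gripper_width: 0.383
t 15.5 press-xyz mm [-78.9 -99.1 106. ] tool y deg 76.8 tilt 0.1 F [-0.4 -2.2  2.9] M [0.01 0.38 0.18] w 0.383 q [ 1.29  0.73 -1.24  2.34  1.57  0.46  0.37]
d [-0.0005 -0.001  -0.001 ] rot [ 0.02   0.004 -0.037]
row [-0.001, -0.002, -0.002, 0.013, 0.003, -0.025]
```

```bash
python3 -m inch '[[0,0,0,0.062,0.01,-0.118],[0,0,0,0.062,0.01,-0.118],[0,0,0,0.062,0.01,-0.118],[0,0,0,0.062,0.01,-0.118],[0,0,0,0.062,0.01,-0.118],[0,0,0,0.062,0.01,-0.118],[0,0,0,0.062,0.01,-0.118],[0,0,0,0.062,0.01,-0.118],[0,0,0,0.062,0.01,-0.118],[0,0,0,0.062,0.01,-0.118]]' 0; python3 go.py nr 105.5 0 10
```

```text
clock: 16.5
ee_pos: [0.4983, -0.2097, 0.1535]
eef_rot: [0.232, 0.13, 0.961, 0.071]
force: [-0.0, -3.6, -1.2]
gripper_width: 0.386
t 16.5 press-xyz mm [-79.  -99.1 106. ] tool y deg 65.2 tilt 0.1 F [-1.1 -3.5 -0.8] M [-0.52  0.44  0.22] w 0.386 q [ 1.29  0.73 -1.25  2.34  1.57  0.46  0.17]
d [-0.0005 -0.001  -0.0009] rot [-0.073 -0.011  0.141]
row [-0.001, -0.002, -0.002, -0.049, -0.007, 0.094]
```

```bash
python3 -m inch '[[0,0,0,0.062,0.01,-0.118],[0,0,0,0.062,0.01,-0.118],[0,0,0,0.062,0.01,-0.118],[0,0,0,0.062,0.01,-0.118],[0,0,0,0.062,0.01,-0.118],[0,0,0,0,0,0],[0,0,0,0,0,0],[0,0,0,0,0,0],[0,0,0,0,0,0],[0,0,0,0,0,0]]' 0; python3 go.py nr 105.5 0 10
```

```text
clock: 17.5
ee_pos: [0.4982, -0.2097, 0.1535]
eef_rot: [0.228, 0.177, 0.954, 0.082]
force: [0.9, -5.4, -3.6]
gripper_width: 0.383
t 17.5 press-xyz mm [-79.  -99.1 106. ] tool y deg 59.6 tilt 0.1 F [-1.7 -5.5 -3.2] M [-0.66  0.53  0.52] w 0.383 q [ 1.29  0.73 -1.25  2.34  1.57  0.46  0.07]
d [-0.0005 -0.001  -0.0009] rot [-0.119 -0.018  0.228]
row [-0.001, -0.002, -0.002, -0.079, -0.012, 0.152]
```

```bash
sed -i 's/^C=.*//; s/C=dict(nl=.*$/C=dict(nl=(-79,101),nr=(-79,-99),fl=(81,101),fr=(81,-99))/' go.py; python3 -m inch '[[0,0,0,0,0,0],[0,0,0,0,0,0],[0,0,0,0,0,0],[-0.078,-0.013,0.149,0,0,0],[-0.078,-0.013,0.149,0,0,0],[-0.078,-0.013,0.149,0,0,0],[-0.078,-0.013,0.149,0,0,0],[-0.078,-0.013,0.149,0,0,0],[-0.078,-0.013,0.149,0,0,0],[-0.078,-0.013,0.149,0,0,0]]' 0.8; python3 go.py fl 165 0 10
```

```text
clock: 18.5
ee_pos: [0.4709, -0.2134, 0.2062]
eef_rot: [0.228, 0.176, 0.954, 0.083]
force: [-0.3, -0.4, -0.5]
gripper_width: 0.801
t 18.5 press-xyz mm [-78.7 -98.3 165.5] tool y deg 59.6 tilt 0.1 F [-0.5 -0.3 -0.3] M [0.04 0.34 0.07] w 0.801 q [ 1.4   0.58 -1.27  2.33  1.19  0.35  0.44]
d [0.1067 0.2198 0.0745] rot [-0.522 -0.085  0.993]
row [0.213, 0.44, 0.149, -0.348, -0.057, 0.662]
```

```bash
python3 -m inch '[[0.213,0.44,0.149,-0.348,-0.057,0.662],[0.213,0.44,0.149,-0.348,-0.057,0.662],[0.213,0.44,0.149,-0.348,-0.057,0.662],[0.213,0.44,0.149,-0.348,-0.057,0.662],[0.213,0.44,0.149,-0.348,-0.057,0.662],[0.213,0.44,0.149,-0.348,-0.057,0.662],[0.213,0.44,0.149,-0.348,-0.057,0.662],[0.213,0.44,0.149,-0.348,-0.057,0.662],[0.213,0.44,0.149,-0.348,-0.057,0.662],[0.213,0.44,0.149,-0.348,-0.057,0.662]]' 0.8; python3 go.py fl 108 0 8
```

```text
clock: 19.5
ee_pos: [0.5776, 0.0076, 0.2807]
eef_rot: [0.237, -0.362, 0.9, -0.052]
force: [-0.8, 0.3, -0.9]
gripper_width: 0.801
t 19.5 press-xyz mm [ 81.2 102.2 164.8] tool y deg 124.3 tilt 0.1 F [-1.1  0.5 -0.4] M [ 0.06  0.3  -0.07] w 0.801 q [ 0.87  0.45 -1.28  2.19  1.09  0.54  1.17]
d [ 0.0263  0.0032 -0.0503] rot [ 0.002  0.001 -0.004]
row [0.066, 0.008, -0.126, 0.001, 0.001, -0.004]
```

Descend and grip.

```bash
python3 -m inch '[[0.066,0.008,-0.126,0,0,0],[0.066,0.008,-0.126,0,0,0],[0.066,0.008,-0.126,0,0,0],[0.066,0.008,-0.126,0,0,0],[0.066,0.008,-0.126,0,0,0],[0.066,0.008,-0.126,0,0,0],[0.066,0.008,-0.126,0,0,0],[0.066,0.008,-0.126,0,0,0],[0,0,0,0,0,0],[0,0,0,0,0,0]]' 0.8; python3 go.py;  python3 -m inch '[[0,0,0,0,0,0],[0,0,0,0,0,0],[0,0,0,0,0,0],[0,0,0,0,0,0],[0,0,0,0,0,0],[0,0,0,0,0,0],[0,0,0,0,0,0],[0,0,0,0,0,0],[0,0,0,0,0,0],[0,0,0,0,0,0]]' 0; python3 go.py
```

```text
clock: 20.5
ee_pos: [0.6039, 0.0095, 0.2298]
eef_rot: [0.237, -0.36, 0.901, -0.051]
force: [-0.3, -0.4, 0.5]
gripper_width: 0.799
t 20.5 press-xyz mm [ 80.5  99.8 107.6] tool y deg 124.1 tilt 0.0 F [-0.1 -0.4  0.6] M [ 0.05  0.34 -0.05] w 0.799 q [ 0.72  0.53 -1.13  2.2   1.31  0.52  0.97]
clock: 21.5
ee_pos: [0.6034, 0.0099, 0.2297]
eef_rot: [0.236, -0.36, 0.901, -0.051]
force: [-4.6, 2.8, 0.4]
gripper_width: 0.385
t 21.5 press-xyz mm [ 80.1 100.3 107.7] tool y deg 124.1 tilt 0.1 F [-3.4  3.5  2.3] M [0.89 1.01 0.06] w 0.385 q [ 0.72  0.52 -1.13  2.2   1.31  0.52  0.97]
```

```bash
python3 -m inch '[[-0.014,0.012,-0.008,0.2,0.033,-0.38],[0.001,0,-0.002,0.37,0.062,-0.706],[0.001,0,-0.002,0.37,0.062,-0.706],[0.001,0,-0.002,0.37,0.062,-0.706],[0.001,0,-0.002,0.37,0.062,-0.706],[0.001,0,-0.002,0.37,0.062,-0.706],[0.001,0,-0.002,0.37,0.062,-0.706],[0.001,0,-0.002,0.37,0.062,-0.706],[0.001,0,-0.002,0.37,0.062,-0.706],[0.001,0,-0.002,0.37,0.062,-0.706]]' 0; python3 go.py; python3 -m inch '[[0.001,0,-0.002,0.37,0.062,-0.706],[0.001,0,-0.002,0.37,0.062,-0.706],[0.001,0,-0.002,0.37,0.062,-0.706],[0.001,0,-0.002,0.37,0.062,-0.706],[0.001,0,-0.002,0.37,0.062,-0.706],[0.001,0,-0.002,0.37,0.062,-0.706],[0.001,0,-0.002,0.37,0.062,-0.706],[0.001,0,-0.002,0.37,0.062,-0.706],[0.001,0,-0.002,0.37,0.062,-0.706],[0.001,0,-0.002,0.37,0.062,-0.706]]' 0; python3 go.py
```

```text
clock: 22.5
ee_pos: [0.6038, 0.011, 0.2289]
eef_rot: [0.226, 0.187, 0.952, 0.086]
force: [-4.2, 3.0, 3.6]
gripper_width: 0.382
t 22.5 press-xyz mm [ 80.2 101.3 106.8] tool y deg 58.3 tilt 0.1 F [-1.5  3.6  4.9] M [1.33 0.65 0.22] w 0.382 q [ 0.63  0.46 -0.97  2.21  1.26  0.41 -0.14]
clock: 23.5
ee_pos: [0.6049, 0.0117, 0.2286]
eef_rot: [0.138, 0.691, 0.681, 0.199]
force: [-3.0, 5.1, 4.8]
gripper_width: 0.384
t 23.5 press-xyz mm [ 81.1 101.8 105.9] tool y deg -10.4 tilt 0.2 F [0.4 5.5 5.3] M [1.39 0.35 0.23] w 0.384 q [ 0.48  0.4  -0.75  2.21  1.15  0.29 -1.24]
```

```bash
python3 -m inch '[[-0.003,0.02,-0.004,0.124,0.02,-0.236],[0,0,-0.001,0.124,0.02,-0.236],[0,0,-0.001,0.124,0.02,-0.236],[0,0,-0.001,0.124,0.02,-0.236],[0,0,-0.001,0.124,0.02,-0.236],[0,0,-0.001,0.124,0.02,-0.236],[0,0,-0.001,0.124,0.02,-0.236],[0,0,-0.001,0.124,0.02,-0.236],[0,0,-0.001,0.124,0.02,-0.236],[0,0,-0.001,0.124,0.02,-0.236]]' 0; python3 go.py
```

```text
clock: 24.5
ee_pos: [0.6053, 0.0117, 0.2283]
eef_rot: [0.097, 0.812, 0.53, 0.223]
force: [-2.4, 1.9, 7.5]
gripper_width: 0.385
t 24.5 press-xyz mm [ 81.4 101.8 105.5] tool y deg -33.2 tilt 0.2 F [1.7 2.3 7.6] M [0.83 0.1  0.2 ] w 0.385 q [ 0.4   0.38 -0.65  2.22  1.1   0.24 -1.6 ]
```

```bash
python3 -m inch '[[0.001,0,-0.002,0.077,0.013,-0.147],[0.001,0,-0.002,0.077,0.013,-0.147],[0,0,0,0.077,0.013,-0.147],[0,0,0,0.077,0.013,-0.147],[0,0,0,0.077,0.013,-0.147],[0,0,0,0.077,0.013,-0.147],[0,0,0,0.077,0.013,-0.147],[0,0,0,0.077,0.013,-0.147],[0,0,0,0.077,0.013,-0.147],[0,0,0,0.077,0.013,-0.147]]' 0; python3 go.py
```

```text
clock: 25.5
ee_pos: [0.6055, 0.0117, 0.2283]
eef_rot: [0.069, 0.872, 0.425, 0.234]
force: [-2.0, 3.0, 7.0]
gripper_width: 0.389
t 25.5 press-xyz mm [ 81.6 101.7 105.3] tool y deg -47.5 tilt 0.2 F [2.  3.3 6.9] M [ 0.69 -0.03  0.2 ] w 0.389 q [ 0.36  0.37 -0.58  2.22  1.05  0.22 -1.8 ]
```

```bash
python3 -m inch '[[0,0,0,0.062,0.01,-0.118],[0,0,0,0.062,0.01,-0.118],[0,0,0,0.062,0.01,-0.118],[0,0,0,0.062,0.01,-0.118],[0,0,0,0.062,0.01,-0.118],[0,0,0,0.062,0.01,-0.118],[0,0,0,0,0,0],[0,0,0,0,0,0],[0,0,0,0,0,0],[0,0,0,0,0,0]]' 0; python3 go.py
```

```text
clock: 26.5
ee_pos: [0.6056, 0.0117, 0.2282]
eef_rot: [0.055, 0.896, 0.372, 0.238]
force: [-1.0, 1.4, 7.0]
gripper_width: 0.386
t 26.5 press-xyz mm [ 81.6 101.6 105.3] tool y deg -54.3 tilt 0.2 F [2.6 1.5 6.5] M [ 0.74 -0.13  0.02] w 0.386 q [ 0.33  0.36 -0.55  2.22  1.02  0.2  -1.89]
```

```bash
python3 -m inch '[[0,0,0,0.062,0.01,-0.118],[0,0,0,0.062,0.01,-0.118],[0,0,0,0.062,0.01,-0.118],[0,0,0,0.062,0.01,-0.118],[0,0,0,0.062,0.01,-0.118],[0,0,0,0.062,0.01,-0.118],[0,0,0,0.062,0.01,-0.118],[0,0,0,0,0,0],[0,0,0,0,0,0],[0,0,0,0,0,0]]' 0; python3 go.py
```

```text
clock: 27.5
ee_pos: [0.606, 0.0119, 0.2285]
eef_rot: [0.038, 0.919, 0.31, 0.241]
force: [0.5, 1.4, 6.7]
gripper_width: 0.39
t 27.5 press-xyz mm [ 82.1 101.8 105.3] tool y deg -62.2 tilt 0.3 F [3.8 1.3 5.6] M [ 0.36 -0.37  1.04] w 0.39 q [ 0.31  0.36 -0.52  2.22  0.99  0.19 -2.  ]
```

```bash
python3 -m inch '[[0,0,0,0,0,0],[0,0,0,0,0,0],[0,0,0,0,0,0],[-0.078,-0.013,0.149,0,0,0],[-0.078,-0.013,0.149,0,0,0],[-0.078,-0.013,0.149,0,0,0],[-0.078,-0.013,0.149,0,0,0],[-0.078,-0.013,0.149,0,0,0],[-0.078,-0.013,0.149,0,0,0],[-0.078,-0.013,0.149,0,0,0]]' 0.8; python3 go.py fr 165 0 20
```

```text
clock: 28.5
ee_pos: [0.5764, 0.0059, 0.2789]
eef_rot: [0.038, 0.92, 0.308, 0.239]
force: [0.4, -0.2, 0.9]
gripper_width: 0.798
t 28.5 press-xyz mm [ 79.1 100.7 163.9] tool y deg -62.4 tilt 0.0 F [ 0.7 -0.2  0.6] M [ 0.    0.46 -0.02] w 0.798 q [ 0.57  0.29 -0.81  2.2   0.72  0.31 -1.73]
d [ 0.0339 -0.1968  0.0019] rot [-1.165 -0.194  2.22 ]
row [0.034, -0.197, 0.002, -0.388, -0.065, 0.74]
```

```bash
python3 -m inch '[[0.034,-0.197,0.004,-0.42,-0.07,0.8],[0.034,-0.197,0.004,-0.42,-0.07,0.8],[0.034,-0.197,0.004,-0.42,-0.07,0.8],[0.034,-0.197,0.004,-0.42,-0.07,0.8],[0.034,-0.197,0.004,-0.42,-0.07,0.8],[0.034,-0.197,0.004,-0.42,-0.07,0.8],[0.034,-0.197,0.002,-0.42,-0.07,0.8],[0.034,-0.197,0.002,-0.42,-0.07,0.8],[0.034,-0.197,0.002,-0.42,-0.07,0.8],[0.034,-0.197,0.002,-0.42,-0.07,0.8]]' 0.8; python3 go.py fr 140 0 9
```

```text
clock: 29.5
ee_pos: [0.5936, -0.0932, 0.2801]
eef_rot: [0.18, 0.52, 0.819, 0.161]
force: [1.0, -0.5, -1.2]
gripper_width: 0.802
t 29.5 press-xyz mm [8.030e+01 1.000e-01 1.647e+02] tool y deg 15.7 tilt 0.1 F [ 0.2 -0.7 -1.5] M [-0.06  0.38  0.08] w 0.802 q [ 1.04  0.49 -1.24  2.13  0.95  0.5  -0.38]
d [ 0.0283 -0.0958 -0.0214] rot [-0.532 -0.089  1.016]
row [0.063, -0.213, -0.048, -0.394, -0.066, 0.752]
```

```bash
python3 -m inch '[[0.037,-0.217,0.002,-0.394,-0.066,0.752],[0.037,-0.217,0.002,-0.394,-0.066,0.752],[0.037,-0.217,0.002,-0.394,-0.066,0.752],[0.037,-0.217,0.002,-0.394,-0.066,0.752],[0.037,-0.217,0.002,-0.394,-0.066,0.752],[0.037,-0.217,0.002,-0.394,-0.066,0.752],[0.037,-0.217,0.002,-0.394,-0.066,0.752],[0.037,-0.217,0.002,-0.394,-0.066,0.752],[0.037,-0.217,0.002,-0.394,-0.066,0.752],[0,0,0,0,0,0]]' 0.8; python3 go.py fr 108 0 8
```

```text
clock: 30.5
ee_pos: [0.6103, -0.1919, 0.2806]
eef_rot: [0.238, -0.006, 0.97, 0.038]
force: [-0.2, -0.5, -0.2]
gripper_width: 0.803
t 30.5 press-xyz mm [  80.8 -100.   165. ] tool y deg 81.3 tilt 0.1 F [-0.3 -0.4 -0. ] M [-0.    0.32 -0.01] w 0.803 q [ 1.2   0.59 -1.28  2.03  0.89  0.57  1.02]
d [ 0.0264  0.0054 -0.0502] rot [-0.003 -0.002  0.006]
row [0.066, 0.013, -0.126, -0.002, -0.001, 0.005]
```

```bash
python3 -m inch '[[0.066,0.013,-0.126,0,0,0],[0.066,0.013,-0.126,0,0,0],[0.066,0.013,-0.126,0,0,0],[0.066,0.013,-0.126,0,0,0],[0.066,0.013,-0.126,0,0,0],[0.066,0.013,-0.126,0,0,0],[0.066,0.013,-0.126,0,0,0],[0.066,0.013,-0.126,0,0,0],[0,0,0,0,0,0],[0,0,0,0,0,0]]' 0.8; python3 go.py;  python3 -m inch '[[0,0,0,0,0,0],[0,0,0,0,0,0],[0,0,0,0,0,0],[0,0,0,0,0,0],[0,0,0,0,0,0],[0,0,0,0,0,0],[0,0,0,0,0,0],[0,0,0,0,0,0],[0,0,0,0,0,0],[0,0,0,0,0,0]]' 0; python3 go.py
```

```text
clock: 31.5
ee_pos: [0.6369, -0.1844, 0.2309]
eef_rot: [0.239, -0.007, 0.97, 0.038]
force: [1.2, 0.1, -0.2]
gripper_width: 0.8
t 31.5 press-xyz mm [ 81.7 -96.9 108.2] tool y deg 81.4 tilt 0.1 F [ 1.  -0.1 -0.7] M [0.02 0.27 0.02] w 0.8 q [ 1.06  0.63 -1.13  2.04  1.02  0.49  0.89]
clock: 32.5
ee_pos: [0.6369, -0.1862, 0.2309]
eef_rot: [0.239, -0.006, 0.97, 0.037]
force: [0.2, -6.1, 0.9]
gripper_width: 0.392
t 32.5 press-xyz mm [ 81.5 -98.7 108.4] tool y deg 81.3 tilt 0.1 F [-0.3 -6.   1.2] M [-1.12  0.38  0.15] w 0.392 q [ 1.06  0.63 -1.13  2.04  1.02  0.49  0.89]
```

```bash
python3 -m inch '[[0.006,-0.035,-0.002,0.2,0.033,-0.38],[0.001,0,-0.002,0.37,0.062,-0.706],[0.001,0,-0.002,0.37,0.062,-0.706],[0.001,0,-0.002,0.37,0.062,-0.706],[0.001,0,-0.002,0.37,0.062,-0.706],[0.001,0,-0.002,0.37,0.062,-0.706],[0.001,0,-0.002,0.37,0.062,-0.706],[0.001,0,-0.002,0.37,0.062,-0.706],[0.001,0,-0.002,0.37,0.062,-0.706],[0.001,0,-0.002,0.37,0.062,-0.706]]' 0; python3 go.py; python3 -m inch '[[0.001,0,-0.002,0.37,0.062,-0.706],[0.001,0,-0.002,0.37,0.062,-0.706],[0.001,0,-0.002,0.37,0.062,-0.706],[0.001,0,-0.002,0.37,0.062,-0.706],[0.001,0,-0.002,0.37,0.062,-0.706],[0.001,0,-0.002,0.37,0.062,-0.706],[0.001,0,-0.002,0.37,0.062,-0.706],[0.001,0,-0.002,0.37,0.062,-0.706],[0.001,0,-0.002,0.37,0.062,-0.706],[0.001,0,-0.002,0.37,0.062,-0.706]]' 0; python3 go.py
```

```text
clock: 33.5
ee_pos: [0.6373, -0.1868, 0.23]
eef_rot: [0.18, 0.522, 0.818, 0.162]
force: [-3.1, -2.2, 2.9]
gripper_width: 0.395
t 33.5 press-xyz mm [ 81.3 -99.4 107.4] tool y deg 15.5 tilt 0.0 F [-1.7 -1.7  4.2] M [-0.47  0.82  0.19] w 0.395 q [ 0.91  0.52 -0.86  2.05  0.7   0.33  0.03]
clock: 34.5
ee_pos: [0.6375, -0.1868, 0.229]
eef_rot: [0.057, 0.892, 0.381, 0.235]
force: [-4.7, -2.4, 5.1]
gripper_width: 0.393
t 34.5 press-xyz mm [ 81.  -99.3 106.4] tool y deg -53.2 tilt 0.1 F [-2.1 -1.6  6.8] M [-0.07  1.18  0.22] w 0.393 q [ 0.74  0.46 -0.59  2.06  0.23  0.25 -0.72]
```

```bash
python3 -m inch '[[0,0,-0.003,0.124,0.02,-0.236],[0,0,-0.003,0.124,0.02,-0.236],[0,0,-0.001,0.124,0.02,-0.236],[0,0,-0.001,0.124,0.02,-0.236],[0,0,-0.001,0.124,0.02,-0.236],[0,0,-0.001,0.124,0.02,-0.236],[0,0,-0.001,0.124,0.02,-0.236],[0,0,-0.001,0.124,0.02,-0.236],[0,0,-0.001,0.124,0.02,-0.236],[0,0,-0.001,0.124,0.02,-0.236]]' 0; python3 go.py; python3 -m inch '[[0.001,0,-0.002,0.062,0.01,-0.118],[0.001,0,-0.002,0.062,0.01,-0.118],[0,0,0,0.062,0.01,-0.118],[0,0,0,0.062,0.01,-0.118],[0,0,0,0.062,0.01,-0.118],[0,0,0,0.062,0.01,-0.118],[0,0,0,0.062,0.01,-0.118],[0,0,0,0.062,0.01,-0.118],[0,0,0,0,0,0],[0,0,0,0,0,0]]' 0; python3 go.py
```

```text
clock: 35.5
ee_pos: [0.6376, -0.1867, 0.2286]
eef_rot: [0.01, 0.95, 0.197, 0.242]
force: [-5.9, -2.9, 7.7]
gripper_width: 0.392
t 35.5 press-xyz mm [ 81.  -99.3 106. ] tool y deg -76.0 tilt 0.0 F [-1.9 -1.9  9.8] M [0.04 0.99 0.17] w 0.392 q [ 0.68  0.44 -0.51  2.06  0.06  0.23 -0.96]
clock: 36.5
ee_pos: [0.6377, -0.1866, 0.2285]
eef_rot: [-0.009, 0.963, 0.121, 0.242]
force: [-6.3, -3.3, 8.3]
gripper_width: 0.391
t 36.5 press-xyz mm [ 81.  -99.2 105.9] tool y deg -85.1 tilt 0.1 F [-2.1 -2.2 10.4] M [0.09 0.98 0.09] w 0.391 q [ 0.66  0.44 -0.48  2.06 -0.    0.23 -1.05]
```

```bash
python3 -m inch '[[0,0,0,0.062,0.01,-0.118],[0,0,0,0.062,0.01,-0.118],[0,0,0,0.062,0.01,-0.118],[0,0,0,0.062,0.01,-0.118],[0,0,0,0.062,0.01,-0.118],[0,0,0,0.062,0.01,-0.118],[0,0,0,0.062,0.01,-0.118],[0,0,0,0,0,0],[0,0,0,0,0,0],[0,0,0,0,0,0]]' 0; python3 go.py
```

```text
clock: 37.5
ee_pos: [0.6387, -0.1864, 0.2291]
eef_rot: [-0.026, 0.968, 0.055, 0.242]
force: [-4.0, -2.3, 6.6]
gripper_width: 0.406
t 37.5 press-xyz mm [ 82.2 -99.2 105.9] tool y deg -92.9 tilt 0.2 F [-0.7 -1.6  7.8] M [-0.18  0.47  1.06] w 0.406 q [ 0.64  0.43 -0.45  2.06 -0.06  0.23 -1.13]
```

```bash
python3 -m inch '[[0,0,0,0,0,0],[0,0,0,0,0,0],[0,0,0,0,0,0],[-0.078,-0.013,0.149,0,0,0],[-0.078,-0.013,0.149,0,0,0],[-0.078,-0.013,0.149,0,0,0],[-0.078,-0.013,0.149,0,0,0],[-0.078,-0.013,0.149,-0.445,-0.073,0.848],[-0.078,-0.013,0.149,-0.445,-0.073,0.848],[-0.078,-0.013,0.149,-0.445,-0.073,0.848]]' 0.8; python3 go.py nl 165 1.4 10
```

```text
clock: 38.5
ee_pos: [0.6105, -0.1911, 0.2812]
eef_rot: [0.027, 0.934, 0.263, 0.241]
force: [-0.1, 0.3, 0.3]
gripper_width: 0.8
t 38.5 press-xyz mm [ 81.4 -99.2 165.4] tool y deg -68.0 tilt 0.1 F [0.1 0.3 0.3] M [-0.02  0.51  0.06] w 0.8 q [ 0.82  0.36 -0.64  2.05  0.05  0.35 -0.81]
d [-0.1723  0.1743 -0.0756] rot [-0.937 -0.155  1.783]
row [-0.345, 0.349, -0.151, -0.625, -0.103, 1.189]
```

```bash
python3 -m inch '[[-0.172,0.174,-0.0755,-0.44,-0.073,0.839],[-0.172,0.174,-0.0755,-0.44,-0.073,0.839],[-0.172,0.174,-0.0755,-0.44,-0.073,0.839],[-0.172,0.174,-0.0755,-0.44,-0.073,0.839],[-0.172,0.174,-0.0755,-0.44,-0.073,0.839],[-0.172,0.174,-0.0755,-0.44,-0.073,0.839],[-0.172,0.174,-0.0755,-0.44,-0.073,0.839],[-0.172,0.174,-0.0755,-0.44,-0.073,0.839],[-0.172,0.174,-0.0755,-0.44,-0.073,0.839],[-0.172,0.174,-0.0755,-0.44,-0.073,0.839]]' 0.8; python3 go.py nl 165 0 14
```

```text
clock: 39.5
ee_pos: [0.5244, -0.104, 0.2429]
eef_rot: [0.177, 0.535, 0.809, 0.165]
force: [0.5, -0.9, -1.1]
gripper_width: 0.804
t 39.5 press-xyz mm [  1.    0.8 164.7] tool y deg 13.6 tilt 0.0 F [-0.2 -1.  -1.1] M [-0.02  0.34 -0.02] w 0.804 q [ 0.87  0.32 -0.84  2.31  0.63  0.18 -0.09]
d [-0.0862  0.0872 -0.0373] rot [-0.924 -0.154  1.762]
row [-0.123, 0.125, -0.053, -0.44, -0.073, 0.839]
```

```bash
python3 -m inch '[[-0.172,0.174,-0.0745,-0.44,-0.073,0.839],[-0.172,0.174,-0.0745,-0.44,-0.073,0.839],[-0.172,0.174,-0.0745,-0.44,-0.073,0.839],[-0.172,0.174,-0.0745,-0.44,-0.073,0.839],[-0.172,0.174,-0.0745,-0.44,-0.073,0.839],[-0.172,0.174,-0.0745,-0.44,-0.073,0.839],[-0.172,0.174,-0.0745,-0.44,-0.073,0.839],[-0.172,0.174,-0.0745,-0.44,-0.073,0.839],[-0.172,0.174,-0.0745,-0.44,-0.073,0.839],[-0.172,0.174,-0.0745,-0.44,-0.073,0.839]]' 0.8; python3 go.py nl 108 0 10
```

```text
clock: 40.5
ee_pos: [0.439, -0.017, 0.2058]
eef_rot: [0.242, -0.124, 0.962, 0.008]
force: [-0.1, -0.2, -0.9]
gripper_width: 0.795
t 40.5 press-xyz mm [-78.2 100.6 164.8] tool y deg 95.3 tilt 0.1 F [-0.6 -0.1 -0.8] M [ 0.    0.3  -0.04] w 0.795 q [ 0.72  0.28 -0.93  2.55  1.92  0.23 -0.19]
d [ 0.0256  0.0046 -0.0505] rot [-0.262 -0.043  0.504]
row [0.051, 0.009, -0.101, -0.175, -0.028, 0.336]
```

```bash
python3 -m inch '[[0,0,0,-0.437,-0.07,0.84],[0,0,0,-0.437,-0.07,0.84],[0,0,0,-0.437,-0.07,0.84],[0,0,0,-0.437,-0.07,0.84],[0.085,0.015,-0.168,0,0,0],[0.085,0.015,-0.168,0,0,0],[0.085,0.015,-0.168,0,0,0],[0.085,0.015,-0.168,0,0,0],[0.085,0.015,-0.168,0,0,0],[0.085,0.015,-0.168,0,0,0]]' 0.8; python3 go.py nl 108 0 1
```

```text
clock: 41.5
ee_pos: [0.465, -0.013, 0.1553]
eef_rot: [0.234, -0.387, 0.89, -0.059]
force: [-0.5, 0.3, -0.2]
gripper_width: 0.798
t 41.5 press-xyz mm [-78.7 100.4 107.8] tool y deg 127.6 tilt 0.1 F [-0.5  0.4  0. ] M [ 0.05  0.34 -0.01] w 0.798 q [ 0.72  0.53 -1.09  2.56  1.99  0.52  0.29]
d [-0.0005  0.0006  0.    ] rot [-0.001 -0.002  0.006]
row [-0.01, 0.011, 0.0, -0.01, -0.011, 0.042]
```

```bash
python3 -m inch '[[0,0,0,0,0,0],[0,0,0,0,0,0],[0,0,0,0,0,0],[0,0,0,0,0,0],[0,0,0,0,0,0],[0,0,0,0,0,0],[0,0,0,0,0,0],[0,0,0,0,0,0],[0,0,0,0,0,0],[0,0,0,0,0,0]]' 0; python3 go.py; python3 -c "
from cell import arm;print(arm.observe()['joints'])"
```

```text
clock: 42.5
ee_pos: [0.4643, -0.0124, 0.155]
eef_rot: [0.233, -0.388, 0.89, -0.059]
force: [-4.5, -0.2, 6.7]
gripper_width: 0.395
t 42.5 press-xyz mm [-79.3 101.1 107.9] tool y deg 127.6 tilt 0.2 F [-0.8  0.5  8. ] M [ 0.08  0.25 -0.17] w 0.395 q [ 0.72  0.53 -1.09  2.56  1.99  0.52  0.29]
[ 0.71616705  0.52629936 -1.08661854  2.55983046  1.98878891  0.51838585
  0.29025409]
```

```bash
python3 -m inch '[[-0.006,0.008,-0.004,0.2,0.033,-0.38],[0.001,0,-0.002,0.37,0.062,-0.706],[0.001,0,-0.002,0.37,0.062,-0.706],[0.001,0,-0.002,0.37,0.062,-0.706],[0.001,0,-0.002,0.37,0.062,-0.706],[0.001,0,-0.002,0.37,0.062,-0.706],[0.001,0,-0.002,0.37,0.062,-0.706],[0.001,0,-0.002,0.37,0.062,-0.706],[0.001,0,-0.002,0.37,0.062,-0.706],[0.001,0,-0.002,0.37,0.062,-0.706]]' 0; python3 go.py
```

```text
clock: 43.5
ee_pos: [0.4645, -0.0117, 0.1542]
eef_rot: [0.228, 0.157, 0.958, 0.079]
force: [-6.2, 0.3, 12.0]
gripper_width: 0.392
t 43.5 press-xyz mm [-79.5 101.7 107. ] tool y deg 61.9 tilt 0.2 F [ 0.2  1.3 13.4] M [-0.09  0.26  0.2 ] w 0.392 q [ 0.8   0.61 -1.26  2.56  1.87  0.64 -0.75]
```

```bash
python3 -m inch '[[0,0,0,0.37,0.062,-0.706],[0,0,0,0.37,0.062,-0.706],[0,0,0,0.37,0.062,-0.706],[0,0,0,0.37,0.062,-0.706],[0,0,0,0.37,0.062,-0.706],[0.001,0,-0.002,0.37,0.062,-0.706],[0.001,0,-0.002,0.37,0.062,-0.706],[0.001,0,-0.002,0.37,0.062,-0.706],[0.001,0,-0.002,0.37,0.062,-0.706],[0.001,0,-0.002,0.37,0.062,-0.706]]' 0; python3 go.py
```

```text
clock: 44.5
ee_pos: [0.4651, -0.0116, 0.1536]
eef_rot: [0.145, 0.67, 0.701, 0.195]
force: [-2.4, 0.5, 6.4]
gripper_width: 0.392
t 44.5 press-xyz mm [-79.2 101.7 106.2] tool y deg -6.8 tilt 0.2 F [1.  0.8 6.7] M [ 0.16 -0.09  0.24] w 0.392 q [ 0.81  0.63 -1.28  2.56  1.87  0.66 -1.95]
```

```bash
python3 -m inch '[[0,0,-0.002,0.154,0.026,-0.294],[0,0,-0.001,0.154,0.026,-0.294],[0,0,-0.001,0.154,0.026,-0.294],[0,0,-0.001,0.154,0.026,-0.294],[0,0,-0.001,0.154,0.026,-0.294],[0,0,-0.001,0.154,0.026,-0.294],[0,0,-0.001,0.154,0.026,-0.294],[0,0,-0.001,0.154,0.026,-0.294],[0,0,0,0.154,0.026,-0.294],[0,0,0,0,0,0]]' 0; python3 go.py
```

```text
clock: 45.5
ee_pos: [0.4652, -0.0117, 0.1533]
eef_rot: [0.099, 0.809, 0.536, 0.223]
force: [-2.6, 0.7, 5.7]
gripper_width: 0.393
t 45.5 press-xyz mm [-79.3 101.6 105.9] tool y deg -32.4 tilt 0.2 F [0.5 1.1 6.1] M [-0.06 -0.13 -0.03] w 0.393 q [ 0.81  0.63 -1.29  2.56  1.87  0.67 -2.4 ]
```

```bash
python3 -m inch '[[0,0,0,0,0,0],[0,0,0,0,0,0],[0,0,0,0,0,0],[-0.074,-0.012,0.141,0,0,0],[-0.074,-0.012,0.141,0,0,0],[-0.074,-0.012,0.141,0,0,0],[-0.074,-0.012,0.141,0,0,0],[0,0,0,-0.454,-0.075,0.865],[0,0,0,-0.454,-0.075,0.865],[0,0,0,-0.454,-0.075,0.865]]' 0.8; python3 go.py;  python3 -m inch '[[0,0,0,-0.454,-0.075,0.865],[0,0,0,-0.454,-0.075,0.865],[0,0,0,-0.454,-0.075,0.865],[0,0,0,-0.454,-0.075,0.865],[0,0,0,-0.454,-0.075,0.865],[0,0,0,-0.454,-0.075,0.865],[0,0,0,-0.454,-0.075,0.865],[0,0,0,-0.454,-0.075,0.865],[0,0,0,-0.454,-0.075,0.865],[0,0,0,-0.454,-0.075,0.865]]' 0.8; python3 go.py nl 106.5 -0.345 1
```

```text
clock: 46.5
ee_pos: [0.45, -0.0146, 0.181]
eef_rot: [0.145, 0.67, 0.702, 0.194]
force: [-0.4, -0.2, -0.5]
gripper_width: 0.797
t 46.5 press-xyz mm [-79.9 101.2 137.7] tool y deg -6.8 tilt 0.1 F [-0.7 -0.2 -0.2] M [-0.04  0.42  0.03] w 0.797 q [ 0.83  0.47 -1.2   2.56  1.85  0.47 -1.92]
clock: 47.5
ee_pos: [0.45, -0.0144, 0.181]
eef_rot: [0.236, 0.027, 0.97, 0.046]
force: [-0.0, -0.4, -0.9]
gripper_width: 0.803
t 47.5 press-xyz mm [-79.9 101.4 137.6] tool y deg 77.4 tilt 0.1 F [-0.5 -0.4 -0.8] M [0.01 0.22 0.01] w 0.803 q [ 0.69  0.39 -0.97  2.56  2.02  0.35 -0.61]
d [ 0.0153  0.0021 -0.027 ] rot [-0.567 -0.097  1.084]
row [0.306, 0.043, -0.54, -3.778, -0.644, 7.224]
```

```bash
python3 -m inch '[[0,0,0,-0.42,-0.071,0.803],[0,0,0,-0.42,-0.071,0.803],[0,0,0,-0.42,-0.071,0.803],[0,0,0,-0.42,-0.071,0.803],[0,0,0,-0.42,-0.071,0.803],[0,0,0,-0.42,-0.071,0.803],[0.0,0,0,-0.42,-0.071,0.803],[0.1,0.016,-0.18,-0.42,-0.071,0.803],[0.1,0.016,-0.18,-0.42,-0.071,0.803],[0.1,0.016,-0.18,0,0,0]]' 0.8; python3 go.py nl 106.5 -0.345 1;  python3 -m inch '[[0,0,0,0,0,0],[0,0,0,0,0,0],[0,0,0,0,0,0],[0,0,0,0,0,0],[0,0,0,0,0,0],[0,0,0,0,0,0],[0,0,0,0,0,0],[0,0,0,0,0,0],[0,0,0,0,0,0],[0,0,0,0,0,0]]' 0; python3 go.py
```

```text
clock: 48.5
ee_pos: [0.4653, -0.0122, 0.1538]
eef_rot: [0.221, -0.536, 0.809, -0.099]
force: [0.5, -0.2, -0.9]
gripper_width: 0.8
t 48.5 press-xyz mm [-79.1 101.1 106.3] tool y deg 147.6 tilt 0.0 F [-0.  -0.2 -1. ] M [ 0.08  0.33 -0.07] w 0.8 q [ 0.74  0.55 -1.14  2.56  1.96  0.56  0.67]
d [-0.     -0.0001  0.0002] rot [ 0.    -0.     0.001]
row [-0.0, -0.002, 0.004, 0.001, -0.002, 0.009]
clock: 49.5
ee_pos: [0.4646, -0.012, 0.154]
eef_rot: [0.221, -0.534, 0.81, -0.098]
force: [-6.0, -0.2, 6.9]
gripper_width: 0.391
t 49.5 press-xyz mm [-79.5 101.4 106.8] tool y deg 147.4 tilt 0.0 F [-2.   0.8  8.9] M [ 0.21  0.47 -0.1 ] w 0.391 q [ 0.74  0.55 -1.14  2.56  1.96  0.56  0.66]
```

Total turned 2.79 so far; go on slowly.

```bash
python3 -m inch '[[0,0,0,0.077,0.013,-0.147],[0,0,0,0.077,0.013,-0.147],[0,0,0,0.077,0.013,-0.147],[0,0,0,0.077,0.013,-0.147],[0,0,0,0.077,0.013,-0.147],[0,0,0,0.077,0.013,-0.147],[0,0,0,0.077,0.013,-0.147],[0,0,0,0,0,0],[0,0,0,0,0,0],[0,0,0,0,0,0]]' 0; python3 go.py
```

```text
clock: 50.5
ee_pos: [0.4646, -0.0119, 0.154]
eef_rot: [0.228, -0.462, 0.854, -0.078]
force: [-5.1, 0.7, 5.7]
gripper_width: 0.389
t 50.5 press-xyz mm [-79.5 101.5 106.8] tool y deg 137.4 tilt 0.1 F [-1.6  1.5  7.4] M [ 0.3   0.51 -0.  ] w 0.389 q [ 0.76  0.57 -1.18  2.56  1.93  0.58  0.52]
```

```bash
python3 -m inch '[[0,0,0,0.062,0.01,-0.118],[0,0,0,0.062,0.01,-0.118],[0,0,0,0.062,0.01,-0.118],[0,0,0,0.062,0.01,-0.118],[0,0,0,0.062,0.01,-0.118],[0,0,0,0.062,0.01,-0.118],[0,0,0,0.062,0.01,-0.118],[0,0,0,0,0,0],[0,0,0,0,0,0],[0,0,0,0,0,0]]' 0; python3 go.py
```

```text
clock: 51.5
ee_pos: [0.4646, -0.0119, 0.1539]
eef_rot: [0.233, -0.401, 0.884, -0.062]
force: [-5.1, 0.9, 4.0]
gripper_width: 0.392
t 51.5 press-xyz mm [-79.5 101.5 106.7] tool y deg 129.3 tilt 0.1 F [-2.4  1.7  5.8] M [0.31 0.55 0.03] w 0.392 q [ 0.78  0.58 -1.21  2.56  1.91  0.6   0.39]
```

```bash
python3 -m inch '[[0,0,0,0.062,0.01,-0.118],[0,0,0,0.062,0.01,-0.118],[0,0,0,0.062,0.01,-0.118],[0,0,0,0.062,0.01,-0.118],[0,0,0,0.062,0.01,-0.118],[0,0,0,0.062,0.01,-0.118],[0,0,0,0.062,0.01,-0.118],[0,0,0,0,0,0],[0,0,0,0,0,0],[0,0,0,0,0,0]]' 0; python3 go.py
```

```text
clock: 52.5
ee_pos: [0.4637, -0.0127, 0.1533]
eef_rot: [0.236, -0.338, 0.91, -0.046]
force: [-7.4, -2.3, 2.4]
gripper_width: 0.388
t 52.5 press-xyz mm [-80.7 100.8 106.7] tool y deg 121.3 tilt 0.1 F [-5.6 -1.1  5.7] M [-0.33  1.23  0.9 ] w 0.388 q [ 0.78  0.59 -1.22  2.56  1.9   0.62  0.26]
```

```bash
python3 -m inch '[[0,0,0,0,0,0],[0,0,0,0,0,0],[0,0,0,0,0,0],[-0.078,-0.013,0.149,0,0,0],[-0.078,-0.013,0.149,0,0,0],[-0.078,-0.013,0.149,0,0,0],[-0.078,-0.013,0.149,0,0,0],[-0.078,-0.013,0.149,0,0,0],[-0.078,-0.013,0.149,0,0,0],[-0.078,-0.013,0.149,0,0,0]]' 0.8; python3 -m inch '[[0,-0.4,0.3,0,0,0],[0,-0.5,0.3,0,0,0],[0,-0.5,0.3,0,0,0],[0,-0.6,0.3,0,0,0],[0,-0.6,0.2,0,0,0],[0,-0.6,0.2,0,0,0],[0,-0.6,0,0,0,0],[0,-0.6,0,0,0,0],[0,-0.6,0,0,0,0],[0,-0.5,0,0,0,0]]' 0.8; python3 go.py; python3 snap.py z1
python3 - <<'E'
from cell import grab_frame
import cv2
cv2.imwrite('pics/z2.png',cv2.resize(grab_frame("scene")["frame"][140:260,120:310,::-1],None,fx=4,fy=4,interpolation=2))
E
```

```text
clock: 53.5
ee_pos: [0.4379, -0.0166, 0.2066]
eef_rot: [0.238, -0.337, 0.91, -0.046]
force: [0.1, -0.5, 0.2]
gripper_width: 0.799
clock: 54.5
ee_pos: [0.4359, -0.2363, 0.2532]
eef_rot: [0.229, -0.336, 0.912, -0.049]
force: [0.6, 0.6, -0.2]
gripper_width: 0.799
t 54.5 press-xyz mm [ -90.4 -115.2  224.9] tool y deg 121.2 tilt 1.1 F [ 0.5  0.5 -0.5] M [ 0.08  0.32 -0.07] w 0.799 q [ 1.57  0.44 -1.28  2.29  0.56  0.34  2.18]
```

View pics/z1.png

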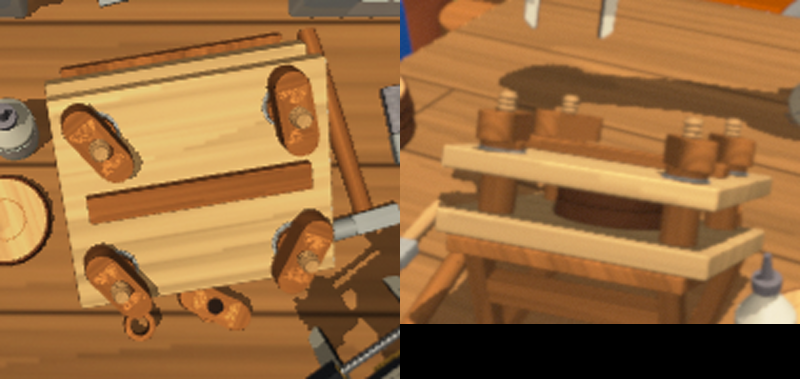

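View pics/z2.png

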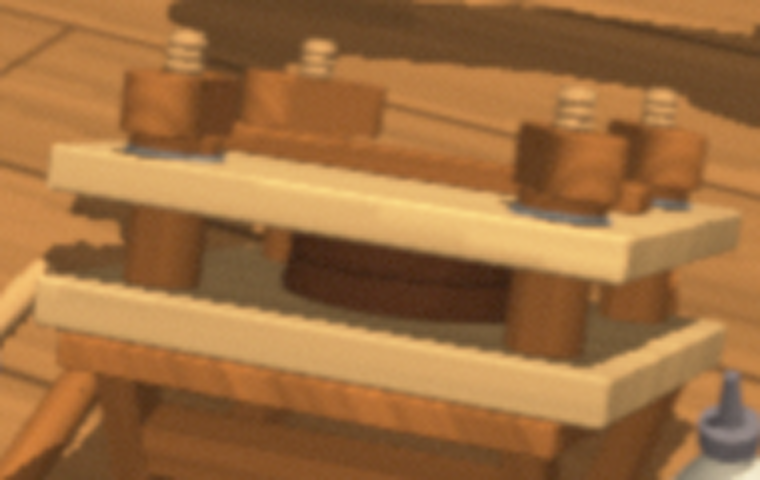

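```bash
python3 -c "
from cell import order;print(order.sign_off())"
```

```text
the job is handed in; nothing more can be done
None
```

I tightened all four wing nuts to their hard stops, going crosswise: near right, far left, far right, near left. The job was handed in at about 54.6 s, inside the 72 s limit, with the gripper open and clear of the press.

| Nut (in order) | Turn, rad | Torque holding at the stop, N m |
|---|---|---|
| Near right | 3.39 | 0.52 |
| Far left | 3.25 | 1.04 |
| Far right | 3.04 | 1.06 |
| Near left | 3.25 | 0.90 |

- **Torque:** While turning, the nuts took about 0.2 N m. The last three stops ended above the 0.45 N m called ample. At the far right nut the jaws opened slightly at the stop, so its turn may be a degree or two less than shown.
- **Board:** In the last pictures it sits about 1.5 pixels lower at the three corners I could compare. That looks even, but it is too coarse to measure the 3 mm. The torques are the firmer evidence that it is home.
- **Around the press:** What shows of the bottle, hammer, loose slice, spare nut and spare sleeve looks unmoved. The brush was outside the last pictures, and the arm did not work near it.
- **Corrections on the way:** My first grip on the near right nut closed to 42 mm instead of 36, probably on the nut's foot. I let go, gripped 4.5 mm higher and kept that height for the rest. The near right and near left nuts each needed a second grip because the wrist joint was running out of range.
- **Joint range:** One arm joint (joint 4) sat right at its limit during the near left nut, reading 2.5598 against 2.56. I saw no reading past it.

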